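# Hold the amber flask down on the touch mixer

## Task

Switch the touch mixer on by throwing its red-knobbed lever right over, then take the amber flask from its cork ring and set it upright in the mixer's sprung ring. Press the flask all the way down so that the ring is fully home, pushing only on the flask and not on the ring, and finish while still holding it pressed down there, with the mixer still switched on. Leave the clear flask, the dish and the tube rack alone.

Things in the scene. Friction and masses are not known exactly. Their poses are not given: they have to be found in the camera images.
- mixer: Touch mixer, fixed to the bench, yaw up to 0.3 rad. Origin on the bench under the ring's axis; its x = -75 to 55 mm is the white housing (150 mm wide, top 56 mm up), x = -170 to -75 mm the blue deck (130 mm wide, top 26 mm up) with the switch on a grey block (top 51 mm up), whose pivot is at (-125, 0, 48) mm. So its -x points from ring to switch.
- switch_tip (a point): Centre of the red ball knob (26 mm diameter) on the end of the mixer's toggle lever, a 10 mm thick rod. The ball is 70 mm from the pivot, swings in the mixer's x-z plane, and is 61 mm above the pivot at either end of the swing, 70 mm half-way.
- switch (a joint): Angle of the switch lever in rad: 0 = off, leaning along the mixer's -x, away from the ring; 1.0 = fully on, leaning towards the ring (knob 67 mm further along the mixer's +x). Light friction (about 1 N at the knob); it stays where it is left. Starts between 0 and 0.2.
- ring_centre (a point): Centre of the mixer's sprung ring, a level black wire ring (mean diameter 50 mm, wire 8 mm thick) on three sprung steel legs. The point is on the axis at the wire's mid-height and moves down with the ring; at rest it is 96 mm above the bench, 40 mm above the housing. A seated flask has its middle 56 mm above this point.
- cradle (a joint): How far the sprung ring is pushed down, in m: 0 = up, 0.016 = fully home against its stop. It starts to move at about 3 N and takes about 9 N to be fully home; the flask's own weight does not move it; it springs back when let go.
- amber_flask_mid (a point): Amber round flask with white stopper, about 130 g, 124 mm tall: a 64 mm ball, and a straight 22 mm diameter neck (stopper flush) from 62 to 124 mm above its lowest point. The point is on its axis half-way up, 62 mm above the lowest point, where the neck begins; z runs up the neck. Starts upright in a cork ring, lowest point 6 mm above the bench. Bottom-heavy; only friction steadies it in a ring.
- clear_flask_mid (a point): Bystander: the same flask in clear glass with a blue stopper, in the other cork ring (cork rings: 96 mm across, 24 mm high, fixed to the bench). Point half-way up, as for the amber flask. Mixer, amber flask and clear flask stand side by side in any order.
- dish: Bystander: closed round culture dish, 93 mm across, 15 mm high, lying on the bench beyond the work. Origin at the centre of its underside.
- rack: Bystander: blue tube rack 70 x 160 mm (long way along its y) with capped tubes, 82 mm high, on the bench beyond the work. Origin at the centre of its underside.

How it is judged:
By the outcome, as a careful person would: the job done as asked, in the order asked, and still so for the second after the job is handed in, while the arm keeps its last pose, push and grip.
It also fails if it takes over 58 s, if anything falls off the work surface, if the arm or the gripper's body presses on something with over 40 N, if the wrist force passes 120 N, or if a joint passes its speed limit or range.

## Robot

A 7-joint arm with a two-finger parallel gripper is mounted at the origin on the work surface. World frame = base frame: x ahead of the robot, y to its left, z up, the work surface at z = 0. Lengths are in m, angles in rad, forces in N, time in s.
With the tool pointing down it reaches from about 0.425 to 0.875 m from the base axis. Payload 4.7 kg.
Tool frame: the origin (TCP) lies at the very end of the fingers, on their centre line; the grasp point (between the pads) lies 19 mm behind it; z points along the fingers, x is the direction in which the jaws open and shut, and the axes are right-handed (so a half turn about z gives the same grasp; the last joint's range is limited). The gripper opens to 87 mm and grips with 3 to 60 N. Pads are 19 mm wide; open, the fingers measure 117 mm over their backs; the gripper's body (75 mm by 190 mm) begins 51 mm behind the grasp point.
Start: joints at [1.235, 0.321, -0.07, 1.45, 0.023, 1.371, -0.057], TCP at [0.223, -0.611, 0.223] pointing down, gripper open.
Joint ranges: [-2.86, 2.86], [-0.3, 2.09], [-1.38, 1.24], [0.06, 2.45], [-1.56, 4.7], [0.09, 2.05], [-2.69, 2.69]. Speed limits (rad/s): [2.57, 2.57, 3.14, 3.14, 3.14, 3.14, 3.14].

## Interface

Orientations are given as a unit quaternion [w, x, y, z].
In Python, from cell import manip, viewer, ticket gives the robot as it stands.
- The arm moves only by the tool jog_arm, never from a script. Its arguments are lists of equal length, an entry for each row: "fingers": the opening, from 0 (shut) to 1 (fully open); "offset": the shift along the tool's x, y, z in m, a list of three; "dr": the turn, a rotation vector about the tool's x, y, z in degrees, a list of three. A call has 1 to 5 rows; each row shifts and turns the commanded pose from where the row before left it, along the tool's axes as they then stand; what a row does not reach is not made up. A row lasts 1/12 s, in which the tool goes at most 41.7 mm and 7.16 degrees, less where a joint would pass 70% of its speed; a pose out of reach is approached as far as the arm can. A call with a gripper value outside its range is refused whole. The fingers move at their own pace and stop on an object; the grip force is fixed at half the most. Time passes only in rows, so rows that do not move let the fingers close. It gives the time, the measured TCP pose, the force and the opening at its end, in the units of the state.
- manip.get_state(): the state, without advancing time (a new reading comes with each control period).
- viewer.read_camera(name): name is "scene" or "top" or "wrist"; returns a dict with "color" (384x512x3 uint8, red, green, blue), "range_z" (384x512 float32, m along the optical axis (not along the pixel's ray), 0 where there is no reading), "fx", "fy", "cx", "cy" (pixels), "rvec" (rotation vector, rad) and "tvec" (3), from world to camera coordinates, as OpenCV has them. Camera axes: x right, y down, z forward; pixel columns grow to the right and rows downward; lengths in m; the calibration is good to about 2 mm. A picture is of the moment at which its call begins.
- ticket.close_job(): hands the job in, once; it reports no verdict.
The state is a dict: "time": time; "joints": joint angles; "joint_velocities": joint speeds; "effort": joint torques, N m; "tcp_pos": TCP position; "tcp_rot": TCP orientation; "force": force on the tool from outside, world axes, zero at the start; "wrist_torque": the same for the moment, N m; "opening": opening from 0.0 (shut) to 1.0 (fully open).
Only numpy, scipy, OpenCV 4.12 (cv2) and the standard library are available. Lean on these libraries where they do the work, as an engineer would, in place of code of your own. Each camera call takes 0.05 s, during which the arm holds its last target. There are 200 camera calls.

## Working session

There is one attempt and no reset: what is moved stays moved. The work goes in short steps, Python scripts to look and compute and a tool call to move; the robot and the scene stay as the last step left them, time stands still between calls to the robot, and variables do not carry over. Pictures are saved under pics/ and viewed, about 8 in all and at most 12, crops included, and the job is handed in when it is done.

Besides the shell and the picture viewer there is one more tool, called after "Request:" in YAML: its name, and indented under it one key for each argument. jog_arm: Moves the arm, as the interface text tells. Its arguments: {"type":"object","properties":{"fingers":{"type":"array","items":{"type":"number"}},"offset":{"type":"array","items":{"type":"array","items":{"type":"number"}}},"dr":{"type":"array","items":{"type":"array","items":{"type":"number"}}}},"required":["fingers","offset","dr"]}

```bash
ls; mkdir -p pics
python3 - <<'E'
from cell import manip, viewer
import cv2,numpy as np
s=manip.get_state(); print({k:np.round(v,3) for k,v in s.items()})
ims=[]
for n in ("scene","top"):
    c=viewer.read_camera(n); np.savez(f"{n}0.npz",**c)
    print(n,c["fx"],c["cx"],c["cy"],c["rvec"],c["tvec"])
    cv2.imwrite(f"pics/{n}0.png",c["color"][:,:,::-1])
E
```

```text
pics
{'time': np.float64(0.0), 'joints': array([ 1.235,  0.322, -0.07 ,  1.452,  0.023,  1.371, -0.057]), 'joint_velocities': array([-0.   , -0.002,  0.002, -0.001,  0.   , -0.001,  0.   ]), 'effort': array([ 0.0000e+00, -4.9129e+01, -4.0400e-01, -3.1253e+01, -6.4000e-02,
        4.4000e-02,  0.0000e+00]), 'tcp_pos': array([ 0.223, -0.61 ,  0.221]), 'tcp_rot': array([-0.   ,  0.819, -0.573, -0.001]), 'force': array([ 0.027,  0.881, -0.736]), 'wrist_torque': array([ 0.019,  0.03 , -0.043]), 'opening': np.float64(0.999)}
scene 416.3330895459852 258.04834784706617 194.8901151304219 [ 2.27969612  0.73940403 -0.31173688] [-0.47592717 -0.20744822  1.34525483]
top 381.91842255899417 257.8846799951732 201.6181999168413 [ 2.14497611 -2.15907169  0.16649514] [-0.01604319  0.61619474  0.85177298]
```

View pics/scene0.png

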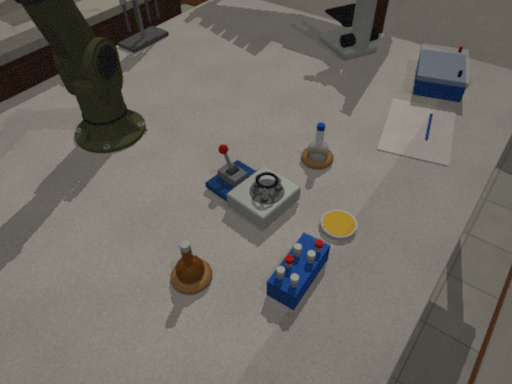

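View pics/top0.png

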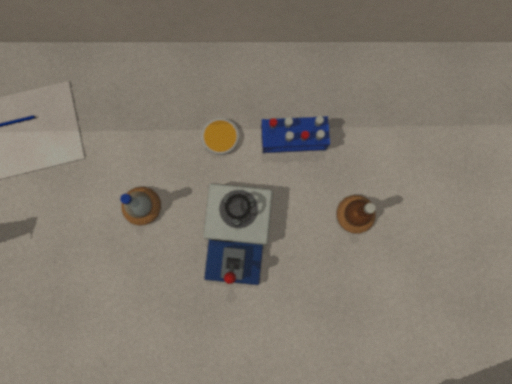

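The scene view shows the red knob at (224,149), ring at (267,182), amber flask stopper at (186,246), and clear flask at (320,130). In the top view the knob is at (230,278), ring (239,207), amber stopper (370,208) and clear stopper (127,199). The dish and rack lie beyond the work.

```bash
cat > h.py <<'E'
import numpy as np, cv2
from scipy.spatial.transform import Rotation as R
def world(c):
    Rm=cv2.Rodrigues(np.array(c["rvec"]))[0]; v,u=np.mgrid[:384,:512]; z=c["range_z"]
    p=np.stack([(u-c["cx"])/c["fx"]*z,(v-c["cy"])/c["fy"]*z,z],-1)
    return (p-np.array(c["tvec"]).ravel())@Rm
def ray(c,u,v):
    Rm=cv2.Rodrigues(np.array(c["rvec"]))[0]
    return -Rm.T@np.array(c["tvec"]).ravel(), Rm.T@np.array([(u-c["cx"])/c["fx"],(v-c["cy"])/c["fy"],1])
def onz(c,u,v,z):
    o,d=ray(c,u,v); return o+d*(z-o[2])/d[2]
def tri(rs):
    A=0;b=0
    for o,d in rs:
        d=d/np.linalg.norm(d);P=np.eye(3)-np.outer(d,d);A=A+P;b=b+P@o
    x=np.linalg.solve(A,b); return x,[round(np.linalg.norm((np.eye(3)-np.outer(d,d)/(d@d))@(x-o))*1e3,1) for o,d in rs]
def blob(m,u,v,r=18):
    w=np.zeros_like(m,bool);w[v-r:v+r,u-r:u+r]=1
    y,x=np.nonzero(m&w); return x.mean(),y.mean(),len(x)
E
python3 - <<'E'
from h import *
S=dict(np.load("scene0.npz"));T=dict(np.load("top0.npz"))
np.set_printoptions(precision=4,suppress=True)
def red(c): h=c["color"].astype(int); return (h[...,0]>110)&(h[...,1]<70)&(h[...,2]<70)
def wht(c): h=c["color"].astype(int); return (h.min(-1)>150)&(np.ptp(h,axis=-1)<40)
b1=blob(red(S),224,149);b2=blob(red(T),230,278);print(b1,b2);print("knob",tri([ray(S,*b1[:2]),ray(T,*b2[:2])]))
W=world(T);WS=world(S)
for n,c,w,(u,v),(us,vs) in (("amber",T,W,(370,208),(186,246)),("clear",T,W,(127,199),(320,130))):
    for cam,ww,(a,b) in ((T,W,(u,v)),(S,WS,(us,vs))):
        p=ww[b-25:b+26,a-35:a+36].reshape(-1,3); q=p[(p[:,2]>.12)&(p[:,2]<.14)]; print(n,len(q),q.mean(0),np.median(q,0),q.min(0),q.max(0))
for ww,n in ((W,"T"),(WS,"S")):
    sl=(slice(170,300),slice(190,290)) if n=="T" else (slice(135,230),slice(200,305))
    p=ww[sl].reshape(-1,3)
    for lo,hi in((.050,.062),(.02,.031)):
        q=p[(p[:,2]>lo)&(p[:,2]<hi)]; print(n,lo,len(q),np.median(q[:,2]),cv2.minAreaRect((q[:,:2]*1000).astype(np.float32)))
    q=p[(p[:,2]>.09)&(p[:,2]<.108)]
    if n=="T": k=np.median(q[:,:2],0)
    q=q[np.linalg.norm(q[:,:2]-k,axis=1)<.05]
    A=np.c_[2*q[:,:2],np.ones(len(q))];x=np.linalg.lstsq(A,(q[:,:2]**2).sum(1),rcond=None)[0]
    print(n,"ring",len(q),x[:2],np.sqrt(x[2]+x[:2]@x[:2]),np.median(q[:,2]))
E
```

```text
(np.float64(223.22222222222223), np.float64(146.05555555555554), 18) (np.float64(227.96226415094338), np.float64(278.8679245283019), 53)
knob (array([0.4432, 0.045 , 0.1169]), [np.float64(0.6), np.float64(0.6)])
amber 90 [ 0.5897 -0.2552  0.1286] [ 0.5892 -0.255   0.129 ] [ 0.5803 -0.2663  0.1222] [ 0.6    -0.2458  0.1323]
amber 98 [ 0.5933 -0.2592  0.129 ] [ 0.5934 -0.2591  0.1299] [ 0.5793 -0.2688  0.1203] [ 0.6028 -0.2472  0.1343]
clear 96 [0.6125 0.2622 0.1288] [0.6129 0.2621 0.1294] [0.6026 0.2527 0.1208] [0.6243 0.2731 0.1341]
clear 55 [0.6158 0.2598 0.1282] [0.6158 0.2581 0.1289] [0.6043 0.2498 0.1205] [0.6249 0.275  0.1331]
T 0.05 3546 0.05543728004334451 ((546.6220092773438, 31.919002532958984), (149.49758911132812, 213.9358673095703), 84.15128326416016)
T 0.02 1518 0.025183809425155503 ((477.1844787597656, 39.367835998535156), (129.78611755371094, 94.99504852294922), 84.0577621459961)
T ring 277 [0.5987 0.026 ] 0.02551090280277479 0.09842687306317213
S 0.05 2067 0.05665674355612599 ((549.3477783203125, 29.871410369873047), (151.74366760253906, 213.82249450683594), 84.05843353271484)
S 0.02 684 0.02648335645294222 ((552.6006469726562, 105.86456298828125), (303.1715087890625, 226.63662719726562), 83.0579833984375)
S ring 185 [0.601  0.0235] 0.025770966881488527 0.09914507929261737
```

```bash
cat >> h.py <<'E'
def plan(tgts,step=.038,start=None):
    """tgts: (x,y,z,toolx_deg); prints rows in tool axes, tool kept vertical (residual tilt removed in first rows)"""
    from cell import manip
    s=manip.get_state(); q=s["tcp_rot"]; r=R.from_quat(np.r_[q[1:],q[0]]); p=np.array(s["tcp_pos"])
    if start is not None: p=np.array(start[:3]); a=np.radians(start[3]); r=down(a)
    print("t",round(s["time"],2),"pos",np.round(p,4),"f",np.round(s["force"],1),"open",round(s["opening"],3),"toolx",np.round(np.degrees(np.arctan2(*r.as_matrix()[[1,0],0])),1))
    for t in tgts:
        g=down(np.radians(t[3])); d=np.array(t[:3])-p; rv=(r.inv()*g).as_rotvec(degrees=True)
        n=max(1,int(np.ceil(max(np.linalg.norm(d)/step,np.linalg.norm(rv)/6.5))))
        O=[];D=[]
        for i in range(n):
            O.append(np.round(r.inv().apply(d/n),3).tolist()); D.append(np.round(rv/n,1).tolist()); r=r*R.from_rotvec(rv/n,degrees=True)
        p=np.array(t[:3]); r=g; print(n,"rows",O,D)
def down(a): return R.from_matrix(np.c_[[np.cos(a),np.sin(a),0],[np.sin(a),-np.cos(a),0],[0,0,-1]])
E
python3 - <<'E'
from h import *
plan([(.50,-.30,.24,-38),(.444,.042,.20,-6)])
E
```

```text
t 0.1 pos [ 0.2225 -0.6102  0.2216] f [-0.2  0.2 -0.1] open 1.001 toolx -70.0
11 rows [[-0.018, -0.033, -0.002], [-0.016, -0.034, -0.002], [-0.014, -0.035, -0.002], [-0.013, -0.036, -0.002], [-0.011, -0.036, -0.002], [-0.009, -0.037, -0.002], [-0.007, -0.037, -0.002], [-0.005, -0.037, -0.002], [-0.003, -0.038, -0.002], [-0.001, -0.038, -0.002], [0.001, -0.038, -0.002]] [[-0.0, 0.0, -2.9], [-0.0, 0.0, -2.9], [-0.0, 0.0, -2.9], [-0.0, 0.0, -2.9], [-0.0, 0.0, -2.9], [-0.0, 0.0, -2.9], [-0.0, 0.0, -2.9], [-0.0, 0.0, -2.9], [-0.0, 0.0, -2.9], [-0.0, 0.0, -2.9], [-0.0, 0.0, -2.9]]
10 rows [[-0.025, -0.024, 0.004], [-0.024, -0.025, 0.004], [-0.023, -0.026, 0.004], [-0.021, -0.027, 0.004], [-0.02, -0.029, 0.004], [-0.018, -0.03, 0.004], [-0.016, -0.031, 0.004], [-0.015, -0.031, 0.004], [-0.013, -0.032, 0.004], [-0.011, -0.033, 0.004]] [[0.0, 0.0, -3.2], [0.0, 0.0, -3.2], [0.0, 0.0, -3.2], [0.0, 0.0, -3.2], [0.0, 0.0, -3.2], [0.0, 0.0, -3.2], [0.0, 0.0, -3.2], [0.0, 0.0, -3.2], [0.0, 0.0, -3.2], [0.0, 0.0, -3.2]]
```

Request:
jog_arm:
  fingers: [0.54, 0.54, 0.54, 0.54, 0.54]
  offset:
    - [-0.018, -0.033, -0.002]
    - [-0.016, -0.034, -0.002]
    - [-0.014, -0.035, -0.002]
    - [-0.013, -0.036, -0.002]
    - [-0.011, -0.036, -0.002]
  dr:
    - [0, 0, -2.9]
    - [0, 0, -2.9]
    - [0, 0, -2.9]
    - [0, 0, -2.9]
    - [0, 0, -2.9]

```text
time: 0.52
tcp_pos: [0.3491, -0.4679, 0.2322]
tcp_rot: [-0.0, 0.886, -0.464, -0.0]
force: [0.6, 0.2, -0.8]
opening: 0.707
```

Request:
jog_arm:
  fingers: [0.54, 0.54, 0.54, 0.54, 0.54]
  offset:
    - [-0.009, -0.037, -0.002]
    - [-0.007, -0.037, -0.002]
    - [-0.005, -0.037, -0.002]
    - [-0.003, -0.038, -0.002]
    - [-0.001, -0.038, -0.002]
  dr:
    - [0, 0, -2.9]
    - [0, 0, -2.9]
    - [0, 0, -2.9]
    - [0, 0, -2.9]
    - [0, 0, -2.9]

```text
time: 0.93
tcp_pos: [0.4756, -0.3275, 0.2424]
tcp_rot: [0.0, 0.937, -0.349, -0.0]
force: [-0.1, -0.4, -0.3]
opening: 0.542
```

Request:
jog_arm:
  fingers: [0.54, 0.54, 0.54, 0.54, 0.54]
  offset:
    - [0.001, -0.038, -0.002]
    - [-0.025, -0.024, 0.004]
    - [-0.024, -0.025, 0.004]
    - [-0.023, -0.026, 0.004]
    - [-0.021, -0.027, 0.004]
  dr:
    - [0, 0, -2.9]
    - [0, 0, -3.2]
    - [0, 0, -3.2]
    - [0, 0, -3.2]
    - [0, 0, -3.2]

```text
time: 1.35
tcp_pos: [0.4781, -0.1627, 0.2277]
tcp_rot: [-0.0, 0.976, -0.217, -0.001]
force: [-0.0, 0.8, -0.1]
opening: 0.544
```

Request:
jog_arm:
  fingers: [0.54, 0.54, 0.54, 0.54, 0.54]
  offset:
    - [-0.02, -0.029, 0.004]
    - [-0.018, -0.03, 0.004]
    - [-0.016, -0.031, 0.004]
    - [-0.015, -0.031, 0.004]
    - [-0.013, -0.032, 0.004]
  dr:
    - [0, 0, -3.2]
    - [0, 0, -3.2]
    - [0, 0, -3.2]
    - [0, 0, -3.2]
    - [0, 0, -3.2]

```text
time: 1.77
tcp_pos: [0.4498, 0.0087, 0.2081]
tcp_rot: [0.0, 0.997, -0.079, -0.0]
force: [0.1, -0.5, -0.3]
opening: 0.54
```

Request:
jog_arm:
  fingers: [0.54, 0.54, 0.54]
  offset:
    - [-0.011, -0.033, 0.004]
    - [0, 0, 0]
    - [0, 0, 0]
  dr:
    - [0, 0, -3.2]
    - [0, 0, 0]
    - [0, 0, 0]

```text
time: 2.02
tcp_pos: [0.4444, 0.0434, 0.2043]
tcp_rot: [0.001, 0.999, -0.051, -0.0]
force: [0.7, -0.4, 0.0]
opening: 0.539
```

Run:
```python
from h import *
from cell import viewer
np.set_printoptions(precision=4,suppress=True)
c=viewer.read_camera("wrist"); cv2.imwrite("pics/w1.png",c["color"][:,:,::-1])
h=c["color"].astype(int); m=(h[...,0]>70)&(h[...,1]<.45*h[...,0])&(h[...,2]<.45*h[...,0])
n,l,st,ce=cv2.connectedComponentsWithStats(m.astype(np.uint8)); 
W=world(c)
for i in range(1,n):
    if st[i,4]>150:
        p=W[l==i]; p=p[np.isfinite(p).all(1)]; print(st[i],ce[i],onz(c,*ce[i],.11),np.median(p,0),p.min(0),p.max(0))
p=W.reshape(-1,3);q=p[(p[:,2]>.09)&(p[:,2]<.108)&(np.linalg.norm(p[:,:2]-[.6,.025],axis=1)<.04)]
if len(q)>20:
    A=np.c_[2*q[:,:2],np.ones(len(q))];x=np.linalg.lstsq(A,(q[:,:2]**2).sum(1),rcond=None)[0]
    print("ring",len(q),x[:2],np.sqrt(x[2]+x[:2]@x[:2]),np.median(q[:,2]))
plan([(.443,.042,.098,-6)])
```

```text
[242 185  31  30 721] [256.9528 199.3148] [0.4449 0.0407 0.11  ] [0.4452 0.0445 0.1202] [0.4327 0.0306 0.1103] [0.457  0.1247 0.3653]
ring 1886 [0.5972 0.0263] 0.025247309217016893 0.09807434601727169
t 2.07 pos [0.4448 0.0416 0.2044] f [ 0.7 -1.2  0.5] open 0.536 toolx -6.0
3 rows [[-0.001, -0.0, 0.035], [-0.001, -0.0, 0.035], [-0.001, -0.0, 0.035]] [[0.0, 0.0, 0.0], [0.0, 0.0, 0.0], [0.0, 0.0, 0.0]]
```

View pics/w1.png

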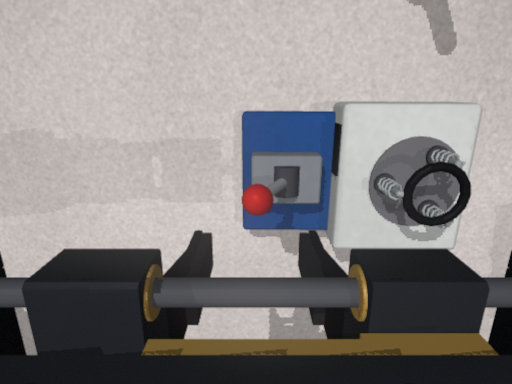

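The wrist view shows the knob at (257,199), midway between the fingers, so I can descend over it.

Request:
jog_arm:
  fingers: [0.54, 0.54, 0.54, 0.54]
  offset:
    - [0, 0, 0.035]
    - [0, 0, 0.035]
    - [0, 0, 0.036]
    - [0, 0, 0]
  dr:
    - [0, 0, 0]
    - [0, 0, 0]
    - [0, 0, 0]
    - [0, 0, 0]

```text
time: 2.4
tcp_pos: [0.44, 0.0394, 0.0926]
tcp_rot: [-0.0, 0.999, -0.054, -0.006]
force: [-2.8, -0.2, -1.3]
opening: 0.539
```

Request:
jog_arm:
  fingers: [0.54, 0.54, 0.54, 0.54, 0.54]
  offset:
    - [0.014, 0, 0]
    - [0.014, 0, 0]
    - [0.014, 0, 0]
    - [0.014, 0, 0]
    - [0.012, 0, 0]
  dr:
    - [0, 0, 0]
    - [0, 0, 0]
    - [0, 0, 0]
    - [0, 0, 0]
    - [0, 0, 0]

```text
time: 2.82
tcp_pos: [0.514, 0.0325, 0.0999]
tcp_rot: [0.0, 0.999, -0.054, -0.0]
force: [-1.0, -0.2, -0.7]
opening: 0.54
```

Request:
jog_arm:
  fingers: [0.54, 0.54, 0.54]
  offset:
    - [0.004, 0, 0]
    - [0.003, 0, 0]
    - [0, 0, 0]
  dr:
    - [0, 0, 0]
    - [0, 0, 0]
    - [0, 0, 0]

```text
time: 3.07
tcp_pos: [0.5188, 0.0325, 0.099]
tcp_rot: [0.0, 0.999, -0.054, -0.001]
force: [-3.1, -1.2, 2.9]
opening: 0.545
```

Request:
jog_arm:
  fingers: [0.54, 0.54, 0.54]
  offset:
    - [0.002, 0, 0]
    - [0.001, 0, 0]
    - [0, 0, 0]
  dr:
    - [0, 0, 0]
    - [0, 0, 0]
    - [0, 0, 0]

```text
time: 3.32
tcp_pos: [0.5191, 0.0326, 0.0986]
tcp_rot: [0.001, 0.999, -0.053, -0.004]
force: [-9.7, 0.0, 7.1]
opening: 0.542
```

Request:
jog_arm:
  fingers: [0.54, 0.54, 0.54, 0.54, 0.54]
  offset:
    - [-0.01, 0, 0]
    - [0, 0, 0]
    - [0, 0, -0.035]
    - [0, 0, -0.035]
    - [0, 0, -0.035]
  dr:
    - [0, 0, 0]
    - [0, 0, 0]
    - [0, 0, 0]
    - [0, 0, 0]
    - [0, 0, 0]

```text
time: 3.73
tcp_pos: [0.5127, 0.0345, 0.205]
tcp_rot: [-0.0, 0.999, -0.053, 0.001]
force: [1.1, -1.2, -0.2]
opening: 0.542
```

Run:
```python
from h import *
from cell import viewer
plan([(.5915,-.257,.22,-20)])
c=viewer.read_camera("wrist"); cv2.imwrite("pics/w2.png",c["color"][:,:,::-1])
h=c["color"].astype(int); m=(h[...,0]>70)&(h[...,1]<.45*h[...,0])&(h[...,2]<.45*h[...,0])
n,l,st,ce=cv2.connectedComponentsWithStats(m.astype(np.uint8)); 
for i in range(1,n):
    if st[i,4]>150: print(st[i],ce[i],onz(c,*ce[i],.11))
p=world(c).reshape(-1,3);q=p[(p[:,2]>.09)&(p[:,2]<.108)&(np.linalg.norm(p[:,:2]-[.598,.025],axis=1)<.035)]
A=np.c_[2*q[:,:2],np.ones(len(q))];x=np.linalg.lstsq(A,(q[:,:2]**2).sum(1),rcond=None)[0]
print("ring",len(q),x[:2],np.sqrt(x[2]+x[:2]@x[:2]),np.median(q[:,2]))
```

```text
t 3.73 pos [0.5127 0.0345 0.205 ] f [ 1.1 -1.2 -0.2] open 0.542 toolx -6.0
8 rows [[0.014, 0.035, -0.002], [0.015, 0.035, -0.002], [0.016, 0.034, -0.002], [0.017, 0.034, -0.002], [0.018, 0.033, -0.002], [0.019, 0.033, -0.002], [0.02, 0.032, -0.002], [0.021, 0.032, -0.002]] [[-0.0, -0.0, 1.7], [-0.0, -0.0, 1.7], [-0.0, -0.0, 1.7], [-0.0, -0.0, 1.7], [-0.0, -0.0, 1.7], [-0.0, -0.0, 1.7], [-0.0, -0.0, 1.7], [-0.0, -0.0, 1.7]]
[235 182  30  30 711] [249.20956399 196.32208158] [0.50720002 0.03488184 0.11      ]
ring 1797 [0.59775391 0.02617028] 0.025215176137163377 0.09814111744601378
```

The knob is now 91 mm short of the ring axis along x, which is the fully-on position (91.5 expected). Next, the amber flask.

Request:
jog_arm:
  fingers: [0.54, 0.54, 0.54, 0.7, 0.8]
  offset:
    - [0.014, 0.035, -0.002]
    - [0.015, 0.035, -0.002]
    - [0.016, 0.034, -0.002]
    - [0.017, 0.034, -0.002]
    - [0.018, 0.033, -0.002]
  dr:
    - [0, 0, 1.7]
    - [0, 0, 1.7]
    - [0, 0, 1.7]
    - [0, 0, 1.7]
    - [0, 0, 1.7]

```text
time: 4.2
tcp_pos: [0.5644, -0.1498, 0.2143]
tcp_rot: [0.001, 0.992, -0.128, 0.001]
force: [0.7, 0.2, 0.1]
opening: 0.62
```

Request:
jog_arm:
  fingers: [0.8, 0.8, 0.8, 0.8, 0.8]
  offset:
    - [0.019, 0.033, -0.002]
    - [0.02, 0.032, -0.002]
    - [0.021, 0.032, -0.002]
    - [0, 0, 0]
    - [0, 0, 0]
  dr:
    - [0, 0, 1.7]
    - [0, 0, 1.7]
    - [0, 0, 1.7]
    - [0, 0, 0]
    - [0, 0, 0]

```text
time: 4.62
tcp_pos: [0.5939, -0.2612, 0.219]
tcp_rot: [0.0, 0.985, -0.173, 0.0]
force: [0.7, 0.6, -1.4]
opening: 0.8
```

Run:
```python
from h import *
from cell import viewer
plan([(.5915,-.257,.22,-20)])
c=viewer.read_camera("wrist"); cv2.imwrite("pics/w3.png",c["color"][:,:,::-1])
p=world(c); m=(abs(p[...,2]-.13)<.006)&(np.linalg.norm(p[...,:2]-[.5915,-.257],axis=-1)<.025)
v,u=np.nonzero(m); (cx,cy),r=cv2.minEnclosingCircle(np.c_[u,v].astype(np.float32))
print(len(u),cx,cy,r,onz(c,cx,cy,.13),p[m].mean(0),onz(c,u.mean(),v.mean(),.13))
```

```text
t 4.62 pos [ 0.5939 -0.2612  0.219 ] f [ 0.7  0.6 -1.4] open 0.8 toolx -20.0
1 rows [[-0.004, -0.003, -0.001]] [[0.0, -0.1, 0.0]]
574 250.03237915039062 194.7949676513672 13.749126434326172 [ 0.59048047 -0.25687554  0.13      ] [ 0.59038452 -0.257298    0.12877637] [ 0.59054128 -0.25691727  0.13      ]
```

View pics/w3.png

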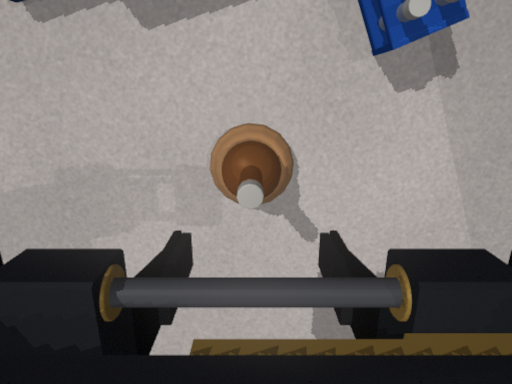

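The wrist view shows the stopper at (250,195), between the open fingers. The corrected flask position is (0.5905, -0.257).

Request:
jog_arm:
  fingers: [0.8, 0.8, 0.8, 0.8, 0.8]
  offset:
    - [-0.005, -0.003, 0.015]
    - [0, 0, 0.035]
    - [0, 0, 0.035]
    - [0, 0, 0.035]
    - [0, 0, 0.02]
  dr:
    - [0, 0, 0]
    - [0, 0, 0]
    - [0, 0, 0]
    - [0, 0, 0]
    - [0, 0, 0]

```text
time: 5.08
tcp_pos: [0.5886, -0.25, 0.0761]
tcp_rot: [-0.001, 0.986, -0.169, -0.002]
force: [-0.5, 0.1, 0.1]
opening: 0.802
```

Request:
jog_arm:
  fingers: [0.8, 0.8]
  offset:
    - [0, 0, 0]
    - [0, 0, 0]
  dr:
    - [0, 0, 0]
    - [0, 0, 0]

```text
time: 5.25
tcp_pos: [0.5902, -0.251, 0.0794]
tcp_rot: [-0.0, 0.986, -0.169, -0.001]
force: [0.3, -0.0, 0.8]
opening: 0.801
```

Run:
```python
from h import *
from cell import viewer
plan([(.5905,-.257,.079,-20)])
c=viewer.read_camera("wrist"); plan([(.5905,-.257,.079,-20)])
cv2.imwrite("pics/w4.png",c["color"][:,:,::-1])
p=world(c); m=(abs(p[...,2]-.13)<.006)&(np.linalg.norm(p[...,:2]-[.5915,-.257],axis=-1)<.025)
v,u=np.nonzero(m); (cx,cy),r=cv2.minEnclosingCircle(np.c_[u,v].astype(np.float32))
print(len(u),cx,cy,r,onz(c,cx,cy,.13))
```

```text
t 5.25 pos [ 0.5902 -0.251   0.0794] f [ 0.3 -0.   0.8] open 0.801 toolx -19.5
1 rows [[0.002, 0.005, 0.0]] [[-0.0, 0.1, 0.5]]
t 5.3 pos [ 0.5915 -0.2519  0.0812] f [ 0.  -0.8  0.7] open 0.803 toolx -19.5
1 rows [[0.001, 0.005, 0.002]] [[-0.0, -0.1, 0.5]]
1517 261.94482421875 316.9040832519531 27.1221981048584 [ 0.59059167 -0.25586981  0.13      ]
```

Request:
jog_arm:
  fingers: [0.8, 0.8]
  offset:
    - [0.001, 0.0045, 0.001]
    - [0, 0, 0]
  dr:
    - [0, 0, 0]
    - [0, 0, 0]

```text
time: 5.47
tcp_pos: [0.5911, -0.259, 0.081]
tcp_rot: [0.001, 0.985, -0.171, 0.002]
force: [0.2, 0.1, -0.3]
opening: 0.805
```

Request:
jog_arm:
  fingers: [0.15, 0.15, 0.15, 0.15, 0.15]
  offset:
    - [0, 0, 0]
    - [0, 0, 0]
    - [0, 0, 0]
    - [0, 0, 0]
    - [0, 0, 0]
  dr:
    - [0, 0, 0]
    - [0, 0, 0]
    - [0, 0, 0]
    - [0, 0, 0]
    - [0, 0, 0]

```text
time: 5.88
tcp_pos: [0.5898, -0.2576, 0.0786]
tcp_rot: [0.0, 0.985, -0.171, 0.0]
force: [-0.5, -0.2, -0.0]
opening: 0.509
```

Request:
jog_arm:
  fingers: [0.0, 0.0, 0.0, 0.0]
  offset:
    - [0, 0, 0]
    - [0, 0, 0]
    - [0, 0, 0]
    - [0, 0, 0]
  dr:
    - [0, 0, 0]
    - [0, 0, 0]
    - [0, 0, 0]
    - [0, 0, 0]

```text
time: 6.22
tcp_pos: [0.5902, -0.2578, 0.0786]
tcp_rot: [0.0, 0.985, -0.171, 0.001]
force: [-0.2, 0.3, -0.8]
opening: 0.248
```

Request:
jog_arm:
  fingers: [0.0, 0.0, 0.0]
  offset:
    - [0, 0, 0]
    - [0, 0, 0]
    - [0, 0, 0]
  dr:
    - [0, 0, 0]
    - [0, 0, 0]
    - [0, 0, 0]

```text
time: 6.47
tcp_pos: [0.5901, -0.2578, 0.0787]
tcp_rot: [0.0, 0.985, -0.171, 0.0]
force: [2.2, -0.3, -1.1]
opening: 0.246
```

Request:
jog_arm:
  fingers: [0.0, 0.0, 0.0, 0.0, 0.0]
  offset:
    - [0, 0, -0.015]
    - [0, 0, -0.03]
    - [0, 0, -0.03]
    - [0, 0, -0.03]
    - [0, 0, -0.02]
  dr:
    - [0, 0, 0]
    - [0, 0, 0]
    - [0, 0, 0]
    - [0, 0, 0]
    - [0, 0, 0]

```text
time: 6.88
tcp_pos: [0.5901, -0.2576, 0.2064]
tcp_rot: [0.0, 0.985, -0.171, 0.001]
force: [0.6, -0.3, -1.6]
opening: 0.242
```

Request:
jog_arm:
  fingers: [0.0, 0.0]
  offset:
    - [0, 0, 0]
    - [0, 0, 0]
  dr:
    - [0, 0, 0]
    - [0, 0, 0]

```text
time: 7.05
tcp_pos: [0.5899, -0.2576, 0.2043]
tcp_rot: [0.0, 0.985, -0.171, 0.001]
force: [0.1, 0.1, -1.8]
opening: 0.244
```

Run:
```python
from h import *
from cell import viewer
c=viewer.read_camera("wrist"); 
p=world(c); m=(p[...,2]>.24)&(np.linalg.norm(p[...,:2]-[.5915,-.257],axis=-1)<.018)
print(m.sum(),p[m].mean(0) if m.any() else 0)
c=viewer.read_camera("scene"); cv2.imwrite("pics/s4.png",cv2.resize(c["color"][110:310,110:360,::-1],None,fx=3,fy=3))
plan([(.5978,.026,.204,-6)],step=.03)
```

```text
2501 [ 0.59145185 -0.25785983  0.25483484]
t 7.15 pos [ 0.5885 -0.2573  0.2016] f [ 0.2  0.6 -2.3] open 0.247 toolx -19.7
10 rows [[-0.009, -0.027, -0.0], [-0.008, -0.027, -0.0], [-0.007, -0.027, -0.0], [-0.007, -0.028, -0.0], [-0.006, -0.028, -0.0], [-0.005, -0.028, -0.0], [-0.005, -0.028, -0.0], [-0.004, -0.028, -0.0], [-0.003, -0.028, -0.0], [-0.003, -0.028, -0.0]] [[-0.0, 0.0, -1.4], [-0.0, 0.0, -1.4], [-0.0, 0.0, -1.4], [-0.0, 0.0, -1.4], [-0.0, 0.0, -1.4], [-0.0, 0.0, -1.4], [-0.0, 0.0, -1.4], [-0.0, 0.0, -1.4], [-0.0, 0.0, -1.4], [-0.0, 0.0, -1.4]]
```

View pics/s4.png

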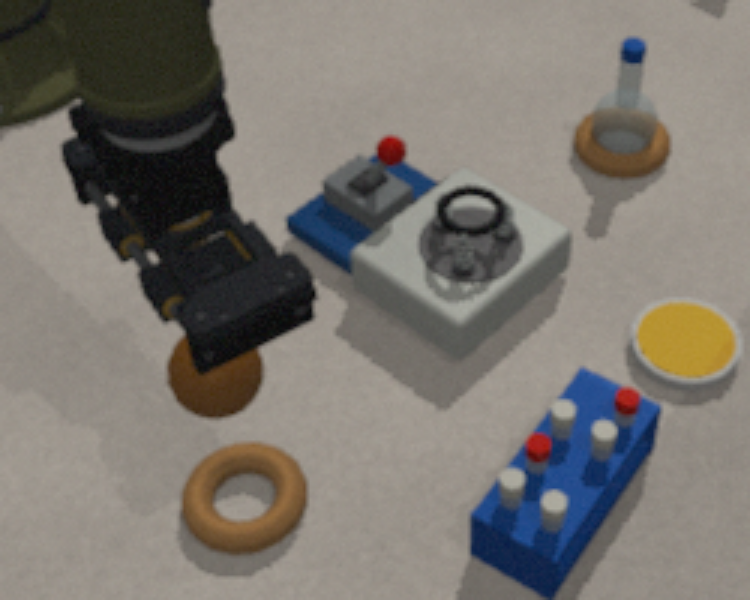

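The crop shows the flask held (about (215,375)), the empty cork ring, the lever thrown toward the ring (390,150), and the bystanders undisturbed.

Request:
jog_arm:
  fingers: [0, 0, 0, 0, 0]
  offset:
    - [-0.009, -0.027, 0]
    - [-0.008, -0.027, 0]
    - [-0.007, -0.027, 0]
    - [-0.007, -0.028, 0]
    - [-0.006, -0.028, 0]
  dr:
    - [0, 0, -1.4]
    - [0, 0, -1.4]
    - [0, 0, -1.4]
    - [0, 0, -1.4]
    - [0, 0, -1.4]

```text
time: 7.57
tcp_pos: [0.5934, -0.1115, 0.2027]
tcp_rot: [-0.0, 0.994, -0.108, -0.001]
force: [0.7, -0.0, -0.8]
opening: 0.246
```

Request:
jog_arm:
  fingers: [0, 0, 0, 0, 0]
  offset:
    - [-0.005, -0.028, 0]
    - [-0.005, -0.028, 0]
    - [-0.004, -0.028, 0]
    - [-0.003, -0.028, 0]
    - [-0.003, -0.028, 0]
  dr:
    - [0, 0, -1.4]
    - [0, 0, -1.4]
    - [0, 0, -1.4]
    - [0, 0, -1.4]
    - [0, 0, -1.4]

```text
time: 7.98
tcp_pos: [0.5971, 0.0298, 0.2029]
tcp_rot: [-0.0, 0.999, -0.047, -0.001]
force: [0.8, 0.6, -0.8]
opening: 0.247
```

Request:
jog_arm:
  fingers: [0, 0, 0, 0]
  offset:
    - [0, 0, 0]
    - [0, 0, 0]
    - [0, 0, 0]
    - [0, 0, 0]
  dr:
    - [0, 0, 0]
    - [0, 0, 0]
    - [0, 0, 0]
    - [0, 0, 0]

```text
time: 8.32
tcp_pos: [0.5979, 0.0253, 0.203]
tcp_rot: [0.0, 0.999, -0.05, -0.0]
force: [-0.5, -0.8, -0.6]
opening: 0.246
```

Run:
```python
from h import *
from cell import viewer
np.set_printoptions(precision=4,suppress=True)
c=viewer.read_camera("wrist"); cv2.imwrite("pics/w5.png",c["color"][:,:,::-1])
p=world(c); m=(abs(p[...,2]-.254)<.006)&(np.linalg.norm(p[...,:2]-[.598,.026],axis=-1)<.02)
v,u=np.nonzero(m); (cx,cy),r=cv2.minEnclosingCircle(np.c_[u,v].astype(np.float32)); zt=np.median(p[m][:,2])
print(len(u),cx,cy,r,zt,onz(c,cx,cy,zt))
for n,lo in (("top",0),("scene",0)):
    c=viewer.read_camera(n);h=c["color"].astype(int);np.savez(n+"5.npz",**c)
    m=(h[...,0]>50)&(h[...,2]<.35*h[...,0])&(h[...,1]>.35*h[...,0])&(h[...,1]<.65*h[...,0])
    k,l,st,ce=cv2.connectedComponentsWithStats(m.astype(np.uint8))
    print(n,[(st[i],ce[i]) for i in range(1,k) if st[i,4]>60])
plan([(.5978,.026,.204,-6)],step=.03)
```

```text
1617 257.3669738769531 306.3247375488281 52.10143280029297 0.25351091377817936 [0.5981 0.026  0.2535]
top []
scene [(array([258, 146,  21,  18, 149], dtype=int32), array([266.9732, 153.8725]))]
t 8.47 pos [0.5983 0.0246 0.2033] f [ 0.  -0.2 -1.7] open 0.246 toolx -5.8
1 rows [[-0.001, -0.001, -0.001]] [[0.0, 0.0, 0.2]]
```

View pics/w5.png

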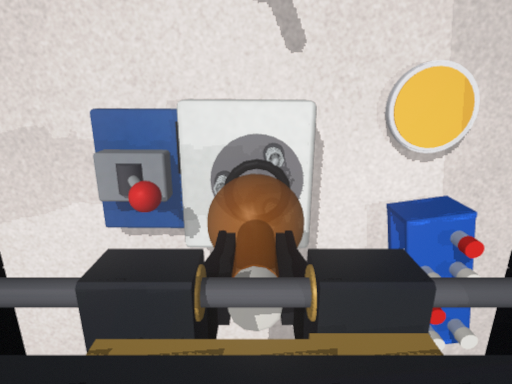

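The wrist view shows the flask ball at (255,220), over the ring and within 1 mm of its axis, with the knob still over at (145,196). I'll lower it now.

Request:
jog_arm:
  fingers: [0, 0, 0, 0, 0]
  offset:
    - [0, 0, 0.012]
    - [0, 0, 0.012]
    - [0, 0, 0.009]
    - [0, 0, 0]
    - [0, 0, 0]
  dr:
    - [0, 0, 0]
    - [0, 0, 0]
    - [0, 0, 0]
    - [0, 0, 0]
    - [0, 0, 0]

```text
time: 8.88
tcp_pos: [0.5975, 0.0255, 0.1691]
tcp_rot: [0.0, 0.999, -0.049, -0.001]
force: [0.3, -0.4, -1.0]
opening: 0.246
```

Request:
jog_arm:
  fingers: [0, 0, 0, 0, 0]
  offset:
    - [0, 0, 0.004]
    - [0, 0, 0.004]
    - [0, 0, 0.003]
    - [0, 0, 0]
    - [0, 0, 0]
  dr:
    - [0, 0, 0]
    - [0, 0, 0]
    - [0, 0, 0]
    - [0, 0, 0]
    - [0, 0, 0]

```text
time: 9.3
tcp_pos: [0.5989, 0.0256, 0.1602]
tcp_rot: [0.0, 0.999, -0.049, 0.001]
force: [0.5, -0.8, 2.2]
opening: 0.241
```

Contact is made (force has risen from about -1.5 to +2 N). I'll press in small steps.

Request:
jog_arm:
  fingers: [0, 0, 0, 0, 0]
  offset:
    - [0, 0, 0.003]
    - [0, 0, 0.003]
    - [0, 0, 0.002]
    - [0, 0, 0]
    - [0, 0, 0]
  dr:
    - [0, 0, 0]
    - [0, 0, 0]
    - [0, 0, 0]
    - [0, 0, 0]
    - [0, 0, 0]

```text
time: 9.72
tcp_pos: [0.5989, 0.0255, 0.152]
tcp_rot: [0.0, 0.999, -0.049, 0.001]
force: [-0.0, -1.6, 4.9]
opening: 0.251
```

Request:
jog_arm:
  fingers: [0, 0, 0, 0, 0]
  offset:
    - [0, 0, 0.002]
    - [0, 0, 0.002]
    - [0, 0, 0.001]
    - [0, 0, 0]
    - [0, 0, 0]
  dr:
    - [0, 0, 0]
    - [0, 0, 0]
    - [0, 0, 0]
    - [0, 0, 0]
    - [0, 0, 0]

```text
time: 10.13
tcp_pos: [0.5989, 0.0255, 0.1475]
tcp_rot: [0.0, 0.999, -0.049, 0.001]
force: [-0.2, -1.0, 6.7]
opening: 0.244
```

Request:
jog_arm:
  fingers: [0, 0, 0, 0]
  offset:
    - [0, 0, 0.002]
    - [0, 0, 0.001]
    - [0, 0, 0]
    - [0, 0, 0]
  dr:
    - [0, 0, 0]
    - [0, 0, 0]
    - [0, 0, 0]
    - [0, 0, 0]

```text
time: 10.47
tcp_pos: [0.5992, 0.0255, 0.1462]
tcp_rot: [0.001, 0.999, -0.05, 0.001]
force: [-3.8, -1.7, 14.4]
opening: 0.247
```

Run:
```python
from h import *
from cell import viewer
np.set_printoptions(precision=4,suppress=True)
c=viewer.read_camera("wrist")
p=world(c); d=np.linalg.norm(p[...,:2]-[.598,.026],axis=-1)
m=(abs(p[...,2]-.197)<.008)&(d<.02); v,u=np.nonzero(m);(cx,cy),r=cv2.minEnclosingCircle(np.c_[u,v].astype(np.float32)); zt=np.median(p[m][:,2])
print("top",len(u),zt,onz(c,cx,cy,zt))
h=c["color"].astype(int); k=(h.max(-1)<45)&(p[...,2]>.065)&(p[...,2]<.11)&(d<.035)&(d>.018); print("ring z",k.sum(),np.percentile(p[k][:,2],[10,50,90]) if k.any() else 0)
m=(h[...,0]>70)&(h[...,1]<.45*h[...,0])&(h[...,2]<.45*h[...,0])
n,l,st,ce=cv2.connectedComponentsWithStats(m.astype(np.uint8))
print([(ce[i],onz(c,*ce[i],.11)) for i in range(1,n) if st[i,4]>150])
s=viewer.read_camera("scene")
a=cv2.resize(c["color"],(400,300));b=cv2.resize(s["color"][100:220,190:350],(400,300),interpolation=cv2.INTER_CUBIC)
cv2.imwrite("pics/f6.png",np.hstack([a,b])[:,:,::-1]); plan([])
```

```text
top 1757 0.19683568873838772 [0.5981 0.0267 0.1968]
ring z 0 0
[(array([113.7157, 223.2204]), array([0.5075, 0.035 , 0.11  ])), (array([463.2685, 349.6848]), array([ 0.7417, -0.0896,  0.11  ]))]
t 10.57 pos [0.5991 0.0255 0.1462] f [-3.5 -1.8 15.9] open 0.249 toolx -5.7
```

View pics/f6.png

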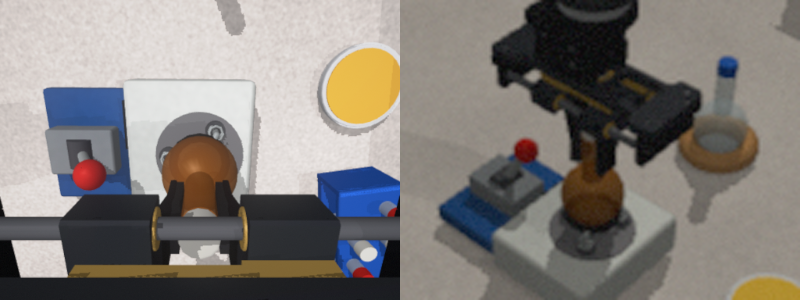

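The flask is upright in the ring (205,170 left, 592,190 right). Its top is at 0.197 m (0.198 expected at home), and the knob is still fully over. All of that matches, so I'm handing in.

```bash
python3 -c "
from cell import ticket,manip
print(ticket.close_job()); print(manip.get_state()['force'])"
```

```text
the job is handed in; nothing more can be done
None
the job is handed in; nothing more can be done
```

The mixer is switched on, and the amber flask is upright in the sprung ring. The arm was still gripping its neck and pressing down when I handed in at about 10.6 s.

- **Lever:** I threw it until it hit its end stop, at about 10 N. In the last picture the knob is about 91 mm from the ring axis, against 91.5 mm expected for fully on.
- **Press:** As I pressed, the force rose smoothly to about 7 N, then jumped to about 15 N, so the ring had hit its stop. The flask top measured 0.197 m, against 0.198 m expected with the ring fully home. The flask is within about 1 mm of the ring axis.
- **Bystanders:** The last pictures show nothing out of place for the clear flask, dish and rack, though only part of the rack and dish is in view. I judged this by eye and did not measure it.

Two checks were weaker:
- **Ring height:** I could not measure it directly because the flask hides the ring, so "fully home" rests on the force jump and the flask height.
- **Side force:** About 4 N sideways remained on the tool while pressing.

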